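# Lay the long keys head to tail in the rack

## Robot

A 7-joint arm with a two-finger parallel gripper is mounted at the origin on the work surface. World frame = base frame: x ahead of the robot, y to its left, z up, the work surface at z = 0. Lengths are in m, angles in rad, forces in N, time in s.
With the tool pointing down it reaches from about 0.425 to 0.975 m from the base axis. Payload 16.7 kg.
Tool frame: the origin (TCP) lies midway between the tips of the shut fingers; the grasp point (between the pads) lies 19 mm behind it (ctrl.grip_depth is the distance from the TCP to the grasp point, in m); z points along the fingers, y is the line along which they close (so a half turn about z gives the same grasp; the last joint's range is limited). The gripper opens to 85 mm and grips with 20 to 120 N. Pads are 22 mm wide; open, the fingers measure 114 mm over their backs; the gripper's body (76 mm by 85 mm) begins 54 mm behind the grasp point. The pads swing forward as they close: fully open they stand 13 mm farther back than shut.
Start: joints at [-1.365, 0.426, 0.074, 1.606, -0.034, 1.111, -0.067], TCP at [0.235, 0.633, 0.192] pointing down, gripper open.
Joint ranges: [-2.85, 2.85], [-0.5, 2.14], [-1.23, 1.37], [0.21, 2.46], [-1.02, 4.16], [0.16, 2.05], [-2.73, 2.73]. Speed limits (rad/s): [1.89, 1.89, 2.39, 2.39, 3.01, 3.01, 3.01].

## Interface

Orientations are given as a unit quaternion [x, y, z, w].
In Python, from workcell import ctrl gives the robot as it stands. The module is installed in compiled form; this text tells all that it offers. Calls block until the motion is done:
- ctrl.move_to(position, orientation): joint-space move of the TCP to a pose.
- ctrl.servo_line(position, rot=None, v=0.15, until_force=None): straight line of the TCP; rot=None keeps the orientation; v is the mean speed in m/s. With until_force (N) it stops when the force on the tool has changed by that much, and returns True; else False.
- ctrl.set_joints(angles): joint-space move.
- ctrl.set_gripper(opening): finger opening in m; the grip force is fixed at half the most; returns when the fingers have stopped.
- ctrl.hold(seconds).
- ctrl.ik(position, orientation): joint angles nearest the present ones, or None.
- ctrl.get_image(name): name is "scene" or "top" or "wrist"; returns (picture, depth): 480x640x3 uint8, red, green, blue; 480x640 float32, m along the optical axis (not along the pixel's ray), 0 where there is no reading.
- ctrl.calibration(name): a dict with "K" (3x3 intrinsics, pixels), "position" and "orientation" of the camera in the world; the wrist camera has in their place "hand_eye" (4x4, takes a point from camera to tool coordinates, whose origin is the TCP and whose axes are the flange's). Camera axes: x right, y down, z forward; pixel columns grow to the right and rows downward; lengths in m; the calibration is good to about 2 mm. A picture is of the moment at which its call begins: read the wrist's pose just before it. calibration takes no time and is no camera call.
A pose or a line that the arm cannot do raises ctrl.Unreachable and nothing moves.
- ctrl.hand_in(): hands the job in; it is judged then, once.
Readings, each from a call of its own:
- ctrl.read_time(): time.
- ctrl.read_qpos(): joint angles.
- ctrl.read_joint_velocities(): joint speeds.
- ctrl.read_joint_torque(): joint torques, N m.
- ctrl.read_position(): TCP position.
- ctrl.read_tcp_rot(): TCP orientation.
- ctrl.read_contact_force(): force on the tool from outside, world axes, zero at the start.
- ctrl.read_ft_torque(): the same for the moment, N m.
- ctrl.read_opening(): finger opening in m.
- ctrl.read_grasp_force(): force on a finger pad.
Only numpy, scipy, OpenCV 4.12 (cv2) and the standard library are available. Lean on these libraries where they do the work, as an engineer would, in place of code of your own. Each camera call takes 0.05 s, during which the arm holds its last target. There are 200 camera calls.

## Task

Take the two long square-bowed keys out of the beech stand one at a time and, keeping each pinched by its bow, press its tip on the bench to swing it from upright to level in the fingers. Lay each flat across both rails in an empty pair of notches of the rack, head to tail with the key already there (bows on the side away from that key's bow), and let go. Do not set a key down on the bench or drop it, and leave everything else, the short round-bowed keys included, where it is.

Things in the scene. Friction and masses are not known exactly. Their poses are not given: they have to be found in the camera images.
- table: laminated birch work surface, top at z = 0
- stand: fixed beechwood key stand, 56 (x) x 150 (y) x 40 mm high; origin under its centre. Slots at y = -51, -17, 17, 51 mm, 10 mm wide (y), from x = -8 to 16 mm, 34 mm deep (floor 6 mm above the bench). Two long square-bowed and two short round-bowed keys stand in them in any order, bow planes along the stand's x
- key_a: one of two alike LONG brass keys to move: 88 mm long, SQUARE bow 24 x 24 x 8 mm, shaft 10 (y) x 8 mm (x), 70 g. Origin: middle of the tip's end face; z runs up the shaft to the bow; bow plane y-z, its flat pinch sides face +-y; bit juts to y = +13 mm within 11 mm of the tip. Starts upright, tip down, loose in a slot. Pinched at 10 N it holds; a few N on its tip turn it
- key_b: one of two alike LONG brass keys to move: 88 mm long, SQUARE bow 24 x 24 x 8 mm, shaft 10 (y) x 8 mm (x), 70 g. Origin: middle of the tip's end face; z runs up the shaft to the bow; bow plane y-z, its flat pinch sides face +-y; bit juts to y = +13 mm within 11 mm of the tip. Starts upright, tip down, loose in a slot. Pinched at 10 N it holds; a few N on its tip turn it
- key_a_bow (a point): centre of key_a's bow, 76 mm from its tip; axes as the key's. When laid it is 42 mm from the rack's middle, to its -x
- key_a_mid (a point): point on key_a's shaft axis 34 mm from its tip, which belongs midway between the rails when laid; axes as the key's
- key_b_bow (a point): centre of key_b's bow, 76 mm from its tip; axes as the key's. When laid it is 42 mm from the rack's middle, to its -x
- key_b_mid (a point): point on key_b's shaft axis 34 mm from its tip, which belongs midway between the rails when laid; axes as the key's
- rack: fixed aluminium rack, 56 (x) x 150 (y) mm, origin under its centre. Rails along y at x = -18 and 18 mm, 8 mm thick, 40 mm high, with facing open notches 16 mm wide at y = -48, 0, 48 mm, floors 30 mm high. Keys lie flat along x across both rails, bow outside one rail, bit outside the other. The middle key's bow is on the +x side, so the new ones' go on -x
- notch_l (a point): empty notch place at the rack's y = +48 mm: midway between the rails, at notch floor height (30 mm above the bench); axes as the rack's
- notch_r (a point): empty notch place at the rack's y = -48 mm: midway between the rails, at notch floor height (30 mm above the bench); axes as the rack's
- laid_key: loose key like the two long ones, already lying flat in the rack's middle notches, bow centre 42 mm to the rack's +x; to be left alone. Origin under the middle of the key at notch floor height
- short_a: short brass key with a ROUND bow of 24 mm diameter, 8 mm thick, 74 mm long overall, upright in the stand; to be left alone. Origin at its tip, z up to the bow
- short_b: the other short round-bowed key, same as short_a; to be left alone
- lock_module: matte black suitcase lock module with three dials, fixed, 60 (x) x 95 (y) x 36 mm high; origin under its centre
- latch: loose polished steel spring latch, 55 (x) x 25 (y) x 32 mm high; origin under its centre; leave alone
- hinge: loose pewter hinge leaf with knuckle, 48 (x) x 38 (y) x 19 mm high; origin under its centre; leave alone
- tin: loose round green enamel screw tin, 57 mm diameter, 38 mm high; origin under its centre; leave alone
- driver: loose screwdriver lying on the bench towards the back, 160 mm long along its x, 30 mm thick at most; origin near its middle; leave alone
Not all that is in view belongs to the job. There is more than one size of the rack; the one meant has the size given above. What is shaped like the key_a but red is not meant.

How it is judged:
On the way, in this order (a step that is already met when the one before it is completed fails the run):
1. a long key, pinched in the fingers and tilted 40 to 77 degrees from upright, bears with its tip on the bench (((contact force between key_a and table above 0.2 N and contact force between key_a and the fingers above 0.5 N and angle between key_a's own z axis and vertical between 0.7 and 1.35 rad) or (contact force between key_b and table above 0.2 N and contact force between key_b and the fingers above 0.5 N and angle between key_b's own z axis and vertical between 0.7 and 1.35 rad))), for 0.1 s.
2. that key lies released in an empty pair of notches, flat, bow on the rack's -x side ((((x of key_a_mid in the frame of notch_l between -0.011 and 0.011 m and y of key_a_mid in the frame of notch_l between -0.007 and 0.007 m and z of key_a_mid in the frame of notch_l between 0 and 0.0075 m and angle between the z axis of key_a and the x axis of rack, either way round below 0.22 rad and angle between the x axis of key_a and the z axis of rack, either way round below 0.2 rad and x of key_a_bow in the frame of rack below -0.025 m and contact force between key_a and the fingers below 0.05 N and linear speed of key_a below 0.03 m/s) or (x of key_a_mid in the frame of notch_r between -0.011 and 0.011 m and y of key_a_mid in the frame of notch_r between -0.007 and 0.007 m and z of key_a_mid in the frame of notch_r between 0 and 0.0075 m and angle between the z axis of key_a and the x axis of rack, either way round below 0.22 rad and angle between the x axis of key_a and the z axis of rack, either way round below 0.2 rad and x of key_a_bow in the frame of rack below -0.025 m and contact force between key_a and the fingers below 0.05 N and linear speed of key_a below 0.03 m/s)) or ((x of key_b_mid in the frame of notch_l between -0.011 and 0.011 m and y of key_b_mid in the frame of notch_l between -0.007 and 0.007 m and z of key_b_mid in the frame of notch_l between 0 and 0.0075 m and angle between the z axis of key_b and the x axis of rack, either way round below 0.22 rad and angle between the x axis of key_b and the z axis of rack, either way round below 0.2 rad and x of key_b_bow in the frame of rack below -0.025 m and contact force between key_b and the fingers below 0.05 N and linear speed of key_b below 0.03 m/s) or (x of key_b_mid in the frame of notch_r between -0.011 and 0.011 m and y of key_b_mid in the frame of notch_r between -0.007 and 0.007 m and z of key_b_mid in the frame of notch_r between 0 and 0.0075 m and angle between the z axis of key_b and the x axis of rack, either way round below 0.22 rad and angle between the x axis of key_b and the z axis of rack, either way round below 0.2 rad and x of key_b_bow in the frame of rack below -0.025 m and contact force between key_b and the fingers below 0.05 N and linear speed of key_b below 0.03 m/s)))), for 0.2 s.
3. with one key laid, the other is pivoted on the bench in the same way (((((x of key_a_mid in the frame of notch_l between -0.011 and 0.011 m and y of key_a_mid in the frame of notch_l between -0.007 and 0.007 m and z of key_a_mid in the frame of notch_l between 0 and 0.0075 m and angle between the z axis of key_a and the x axis of rack, either way round below 0.22 rad and angle between the x axis of key_a and the z axis of rack, either way round below 0.2 rad and x of key_a_bow in the frame of rack below -0.025 m and contact force between key_a and the fingers below 0.05 N and linear speed of key_a below 0.03 m/s) or (x of key_a_mid in the frame of notch_r between -0.011 and 0.011 m and y of key_a_mid in the frame of notch_r between -0.007 and 0.007 m and z of key_a_mid in the frame of notch_r between 0 and 0.0075 m and angle between the z axis of key_a and the x axis of rack, either way round below 0.22 rad and angle between the x axis of key_a and the z axis of rack, either way round below 0.2 rad and x of key_a_bow in the frame of rack below -0.025 m and contact force between key_a and the fingers below 0.05 N and linear speed of key_a below 0.03 m/s)) and (contact force between key_b and table above 0.2 N and contact force between key_b and the fingers above 0.5 N and angle between key_b's own z axis and vertical between 0.7 and 1.35 rad)) or (((x of key_b_mid in the frame of notch_l between -0.011 and 0.011 m and y of key_b_mid in the frame of notch_l between -0.007 and 0.007 m and z of key_b_mid in the frame of notch_l between 0 and 0.0075 m and angle between the z axis of key_b and the x axis of rack, either way round below 0.22 rad and angle between the x axis of key_b and the z axis of rack, either way round below 0.2 rad and x of key_b_bow in the frame of rack below -0.025 m and contact force between key_b and the fingers below 0.05 N and linear speed of key_b below 0.03 m/s) or (x of key_b_mid in the frame of notch_r between -0.011 and 0.011 m and y of key_b_mid in the frame of notch_r between -0.007 and 0.007 m and z of key_b_mid in the frame of notch_r between 0 and 0.0075 m and angle between the z axis of key_b and the x axis of rack, either way round below 0.22 rad and angle between the x axis of key_b and the z axis of rack, either way round below 0.2 rad and x of key_b_bow in the frame of rack below -0.025 m and contact force between key_b and the fingers below 0.05 N and linear speed of key_b below 0.03 m/s)) and (contact force between key_a and table above 0.2 N and contact force between key_a and the fingers above 0.5 N and angle between key_a's own z axis and vertical between 0.7 and 1.35 rad)))), for 0.1 s.
At the end, for the whole second after the job is handed in: Each outer notch pair holds one long key, released, at rest: flat and along the rack's x (0.2 rad), shaft axis 0 to 7.5 mm above the notch floor, mid within 11 mm along and 7 mm across of the notch place, bow on the rack's -x side, opposite to the middle key's bow ((((x of key_a_mid in the frame of notch_l between -0.011 and 0.011 m and y of key_a_mid in the frame of notch_l between -0.007 and 0.007 m and z of key_a_mid in the frame of notch_l between 0 and 0.0075 m and angle between the z axis of key_a and the x axis of rack, either way round below 0.22 rad and angle between the x axis of key_a and the z axis of rack, either way round below 0.2 rad and x of key_a_bow in the frame of rack below -0.025 m and contact force between key_a and the fingers below 0.05 N and linear speed of key_a below 0.03 m/s) and (x of key_b_mid in the frame of notch_r between -0.011 and 0.011 m and y of key_b_mid in the frame of notch_r between -0.007 and 0.007 m and z of key_b_mid in the frame of notch_r between 0 and 0.0075 m and angle between the z axis of key_b and the x axis of rack, either way round below 0.22 rad and angle between the x axis of key_b and the z axis of rack, either way round below 0.2 rad and x of key_b_bow in the frame of rack below -0.025 m and contact force between key_b and the fingers below 0.05 N and linear speed of key_b below 0.03 m/s)) or ((x of key_a_mid in the frame of notch_r between -0.011 and 0.011 m and y of key_a_mid in the frame of notch_r between -0.007 and 0.007 m and z of key_a_mid in the frame of notch_r between 0 and 0.0075 m and angle between the z axis of key_a and the x axis of rack, either way round below 0.22 rad and angle between the x axis of key_a and the z axis of rack, either way round below 0.2 rad and x of key_a_bow in the frame of rack below -0.025 m and contact force between key_a and the fingers below 0.05 N and linear speed of key_a below 0.03 m/s) and (x of key_b_mid in the frame of notch_l between -0.011 and 0.011 m and y of key_b_mid in the frame of notch_l between -0.007 and 0.007 m and z of key_b_mid in the frame of notch_l between 0 and 0.0075 m and angle between the z axis of key_b and the x axis of rack, either way round below 0.22 rad and angle between the x axis of key_b and the z axis of rack, either way round below 0.2 rad and x of key_b_bow in the frame of rack below -0.025 m and contact force between key_b and the fingers below 0.05 N and linear speed of key_b below 0.03 m/s)))); the robot touches nothing.
It fails at once if latch, hinge or screw tin moved more than 15 mm, or screwdriver more than 20 mm (distance of any of latch, hinge, tin from where it was at the start of the episode above 0.015 m or distance of driver from where it was at the start of the episode above 0.02 m).
It fails at once if the key already in the rack moved more than 12 mm, or a short key more than 15 mm, or a short key tipped (distance of laid_key from where it was at the start of the episode above 0.012 m or distance of any of short_a, short_b from where it was at the start of the episode above 0.015 m or angle between any of short_a, short_b's own z axis and vertical above 0.25 rad).
It fails at once if a long key is let go on the bench ((contact force between key_a and table above 0.1 N and contact force between key_a and the fingers below 0.01 N) or (contact force between key_b and table above 0.1 N and contact force between key_b and the fingers below 0.01 N)).
It fails at once if a long key is dropped ((linear speed of key_a above 0.5 m/s and contact force between key_a and the fingers below 0.01 N) or (linear speed of key_b above 0.5 m/s and contact force between key_b and the fingers below 0.01 N)).
It also fails if it takes over 72 s, if anything falls off the work surface, if the arm or the gripper's body presses on something with over 40 N, if the wrist force passes 120 N, or if a joint passes its speed limit or range.

## Working session

There is one attempt and no reset: what is moved stays moved. The work goes in short steps, each a Python script; the robot and the scene stay as the last script left them, time stands still between calls to the robot, and variables do not carry over. Pictures are saved under pics/ and viewed, at most 10 in all, crops included, and the job is handed in when it is done.

```bash
mkdir -p pics; cat > h.py <<'E'
import numpy as np, cv2
from scipy.spatial.transform import Rotation as R
from workcell import ctrl
def cam(name):
    c=ctrl.calibration(name); K=np.array(c["K"])
    if name=="wrist":
        T=np.eye(4);T[:3,:3]=R.from_quat(ctrl.read_tcp_rot()).as_matrix();T[:3,3]=ctrl.read_position()
        T=T@np.array(c["hand_eye"])
    else:
        T=np.eye(4);T[:3,:3]=R.from_quat(c["orientation"]).as_matrix() if np.size(c["orientation"])==4 else np.array(c["orientation"]);T[:3,3]=c["position"]
    return K,T
def shot(name):
    K,T=cam(name); im,d=ctrl.get_image(name); return im,d,K,T
def cloud(d,K,T):
    v,u=np.mgrid[:d.shape[0],:d.shape[1]]
    P=np.stack([(u-K[0,2])/K[0,0]*d,(v-K[1,2])/K[1,1]*d,d],-1)
    P=P@T[:3,:3].T+T[:3,3]; P[d<=0]=np.nan; return P
def ray(u,v,K,T,z):
    r=T[:3,:3]@np.array([(u-K[0,2])/K[0,0],(v-K[1,2])/K[1,1],1]); return T[:3,3]+r*(z-T[2,3])/r[2]
def proj(p,K,T):
    q=T[:3,:3].T@(np.array(p)-T[:3,3]); return (K@q)[:2]/q[2]
E
python3 - <<'E'
from h import *
for n in ("scene","top","wrist"):
    im,d,K,T=shot(n); cv2.imwrite(f"pics/{n}0.png",im[:,:,::-1]); np.savez(f"{n}0.npz",im=im,d=d,K=K,T=T)
    print(n,K[0,0],T.round(3).tolist())
print(ctrl.read_time(),ctrl.grip_depth)
E
```

```text
scene 457.59264477143876 [[-0.123, 0.802, -0.584, 0.984], [0.992, 0.095, -0.078, 0.074], [-0.007, -0.589, -0.808, 0.708], [0.0, 0.0, 0.0, 1.0]]
top 481.9153982337264 [[0.002, -0.993, 0.117, 0.435], [-1.0, -0.003, -0.009, 0.011], [0.009, -0.117, -0.993, 1.07], [0.0, 0.0, 0.0, 1.0]]
wrist 395.1844498510611 [[0.349, 0.902, 0.256, 0.169], [0.937, -0.335, -0.097, 0.655], [-0.001, 0.273, -0.962, 0.373], [0.0, 0.0, 0.0, 1.0]]
0.15 0.0187
```

View pics/top0.png

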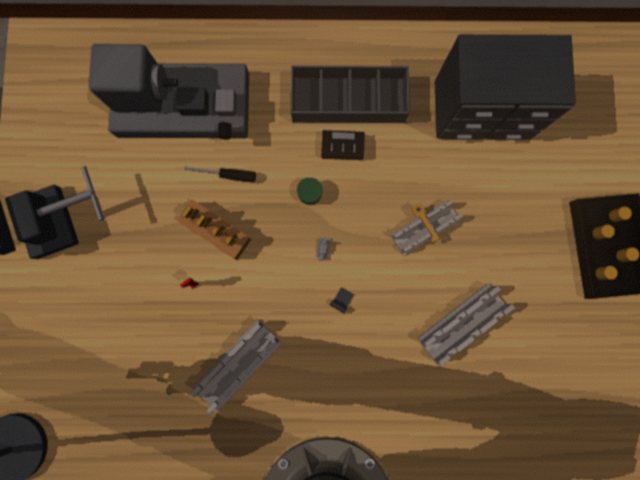

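View pics/scene0.png

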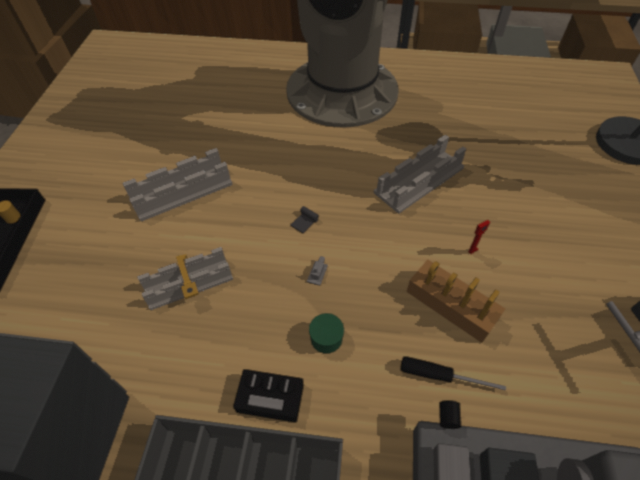

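Top view: the stand with four brass keys is at (213,230). The small rack with the laid key is at (427,227), with its bow at about (422,209). Decoys are the bigger racks at (465,325) and (235,365), the red key at (190,283), and brass bits at (150,375). Next I'll measure the stand and rack coarsely, then take wrist views from above.

```bash
cat > a.py <<'E'
from h import *
f=np.load("top0.npz");im,d,K,T=[f[k] for k in("im","d","K","T")]
P=cloud(d,K,T)
def rect(u0,v0,u1,v1,zmin=.012,zmax=.2):
    Q=P[v0:v1,u0:u1].reshape(-1,3);Q=Q[(Q[:,2]>zmin)&(Q[:,2]<zmax)]
    c,s,a=cv2.minAreaRect((Q[:,:2]*1000).astype(np.float32)); return np.round(c,1),np.round(s,1),round(a,1),Q[:,2].max().round(3),len(Q)
for n,b in dict(stand=(170,190,260,265),rack=(385,190,470,260),rack2=(415,280,520,370),rack3=(185,315,290,415),tin=(290,170,330,210),latch=(310,232,338,265),hinge=(328,285,360,315),driver=(180,160,260,185),lock=(318,127,370,162),red=(175,272,205,295),cab=(430,30,580,140),lamp=(0,160,110,260)).items(): print(n,*rect(*b))
E
python3 a.py
```

```text
stand [583.5 246.1] [151.  56.] 56.4 0.098 1836
rack [ 598.8 -215.9] [ 87.8 149.9] 31.6 0.044 813
rack2 [ 382.7 -296.3] [ 67.7 198.9] 37.3 0.06 2000
rack3 [292.  191.7] [ 73. 198.] 46.4 0.058 1684
tin [669.9  37.7] [55.6 54.8] 1.2 0.045 543
latch [539.7   8.8] [15.5 44. ] 78.9 0.035 126
hinge [417.1 -24.7] [37.6 13.3] 59.3 0.023 109
driver [712.9 238.7] [158.4  25.7] 83.1 0.03 484
lock [777.9 -35.4] [94.8 61.5] 87.5 0.039 1175
red [465.9 287. ] [ 8.7 23.9] 35.3 0.091 105
cab [ 864.5 -359.2] [155.5 222.1] 0.1 0.2 9947
lamp [614.3 582.8] [140.6 212.5] 21.5 0.13 4509
```

```bash
cat >> h.py <<'E'
def rot(yaw,phi=0):
    "tool x along heading yaw; approach tilted by phi towards that heading (deg)"
    y,p=np.radians([yaw,phi]);h=np.array([np.cos(y),np.sin(y),0]);u=np.array([0,0,1.])
    z=np.sin(p)*h-np.cos(p)*u; yy=np.array([np.sin(y),-np.cos(y),0]); x=np.cross(yy,z)
    return R.from_matrix(np.stack([x,yy,z],1)).as_quat()
E
python3 - <<'E'
from h import *
print(R.from_quat(ctrl.read_tcp_rot()).as_matrix().round(2).tolist())
for n,p,yw in(("stand",[.5835,.246,.2],56.4),("rack",[.599,-.216,.2],31.6),("piv",[.53,-.12,.05],31.6)):
  for a in(0,180):
    for ph in (0,30,-20):
      s=1 if a==0 else -1
      q=ctrl.ik(p,rot(yw+a,s*ph)); print(n,a,ph,None if q is None else np.round(q,2).tolist())
E
```

```text
[[-0.94, 0.35, -0.0], [0.35, 0.94, -0.0], [-0.0, -0.0, -1.0]]
stand 0 0 [-0.96, 0.4, 0.61, 1.72, -0.25, 1.1, -0.86]
stand 0 30 [-0.93, 0.19, 0.7, 2.09, -0.82, 0.65, -0.24]
stand 0 -20 [-0.98, 0.63, 0.63, 1.47, -0.16, 1.45, -0.93]
stand 180 0 [-0.55, 0.35, 0.07, 1.7, -0.03, 1.09, 2.08]
stand 180 30 [0.55, 0.31, -1.0, 2.02, -0.08, 0.52, 2.25]
stand 180 -20 [-0.59, 0.55, 0.01, 1.44, 0.13, 1.48, 1.94]
rack 0 0 [-0.42, 0.5, 0.94, 1.72, -0.44, 1.14, -0.38]
rack 0 30 [-0.17, 0.33, 0.83, 1.99, -0.95, 0.94, 0.18]
rack 0 -20 [-0.44, 0.68, 0.9, 1.53, -0.24, 1.38, -0.55]
rack 180 0 [0.74, 0.43, -0.66, 1.65, 0.29, 1.15, 2.13]
rack 180 30 [1.32, 0.42, -1.01, 1.91, -0.11, 0.69, 2.61]
rack 180 -20 [-0.26, 0.57, 0.57, 1.52, -0.04, 1.37, 2.41]
piv 0 0 [-0.67, 0.65, 1.06, 2.06, -0.75, 0.88, -0.2]
piv 0 30 [0.64, 0.35, -0.29, 2.28, -1.01, 0.37, 0.29]
piv 0 -20 [-0.56, 0.69, 0.76, 1.84, -0.27, 1.07, -0.71]
piv 180 0 [-0.31, 0.43, 0.51, 2.05, -0.31, 0.74, 2.52]
piv 180 30 [1.25, 0.53, -1.02, 2.25, 0.12, 0.26, 2.38]
piv 180 -20 [-0.32, 0.59, 0.41, 1.83, -0.03, 1.06, 2.2]
```

```bash
python3 - <<'E'
from h import *
t=ctrl.read_time()
for n,p,yw in(("s1",[.54,.20,.21],56.4),("s2",[.60,.29,.21],56.4),("r1",[.57,-.235,.21],31.6),("r2",[.63,-.195,.21],31.6)):
    ctrl.move_to(p,rot(yw)); 
    im,d,K,T=shot("wrist"); cv2.imwrite(f"pics/{n}.png",im[:,:,::-1]); np.savez(f"{n}.npz",im=im,d=d,K=K,T=T); print(n,ctrl.read_time()-t)
a=cv2.imread("pics/s1.png");b=cv2.imread("pics/r2.png")
cv2.imwrite("pics/pair.png",cv2.resize(np.vstack([a,b]),(400,600)) if 0 else np.hstack([cv2.resize(a,(400,300)),cv2.resize(b,(400,300))]))
E
```

```text
s1 1.9667
s2 2.525
r1 4.475
r2 4.9167
```

View pics/pair.png

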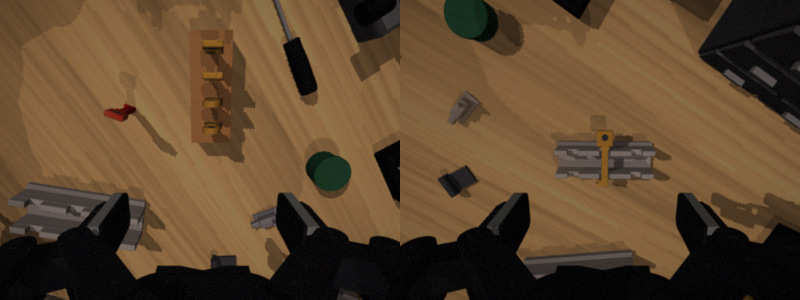

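Left, wrist view s1: the stand with four brass bows, at (213,45), (212,76), (212,103) and (212,128) in the half-size picture. The red key is at (120,112). Right, view r2: the small rack with the laid key, bow at (605,140) pointing along the rack's +x. Next step is the measurement, along with a close crop.

```bash
cat > m.py <<'E'
from h import *
def load(n):
    f=np.load(n+".npz"); return [f[k] for k in("im","d","K","T")]
def brass(im):
    h=cv2.cvtColor(im,cv2.COLOR_RGB2HSV); return h
for n in("s1","s2"):
    im,d,K,T=load(n);P=cloud(d,K,T)
    e=np.radians(56.4);ex=np.array([np.cos(e),np.sin(e)]);ey=np.array([-ex[1],ex[0]])
    D=P[...,:2]-[.5835,.246];a=D@ex;b=D@ey;z=P[...,2]
    m=(abs(a)<.09)&(abs(b)<.05)
    top=m&(z>.034)&(z<.046)
    c,s,an=cv2.minAreaRect((P[top][:,:2]*1000).astype(np.float32)); print(n,"stand",np.round(c,1),np.round(s,1),round(an,1),"z",np.median(z[top]).round(4))
    k=(m&(z>.068)).astype(np.uint8)
    N,L,st,cc=cv2.connectedComponentsWithStats(k)
    for i in range(1,N):
        if st[i,4]<20: continue
        q=P[L==i]; t=q[q[:,2]>np.percentile(q[:,2],90)-.006]
        cen,sz,an=cv2.minAreaRect((t[:,:2]*1000).astype(np.float32))
        print(n,"px",cc[i].round(),st[i,4],"top z",np.percentile(q[:,2],90).round(4),"rect",np.round(cen,1),np.round(sz,1),round(an,1),"ab",np.round([(np.array(cen)/1000-[.5835,.246])@ex,(np.array(cen)/1000-[.5835,.246])@ey],4))
for n in("r1","r2"):
    im,d,K,T=load(n);P=cloud(d,K,T);z=P[...,2]
    e=np.radians(31.6);ex=np.array([np.cos(e),np.sin(e)]);ey=np.array([-ex[1],ex[0]])
    D=P[...,:2]-[.599,-.216];a=D@ex;b=D@ey
    m=(abs(a)<.06)&(abs(b)<.1)
    hsv=cv2.cvtColor(im,cv2.COLOR_RGB2HSV)
    k=m&(hsv[...,1]>120)&(z>.02)
    t=m&~k&(z>.02)&(hsv[...,1]<90)
    c,s,an=cv2.minAreaRect((P[t][:,:2]*1000).astype(np.float32)); print(n,"rack",np.round(c,1),np.round(s,1),round(an,1),"ztop",np.percentile(z[t],[50,90]).round(4))
    fl=m&~k&(z>.024)&(z<.034); print("  floor z",np.median(z[fl]).round(4),"floor b by sign",[ (np.median(b[fl&g]).round(4),int((fl&g).sum())) for g in (b>.03,b<-.03)])
    hi=m&~k&(z>.036); print("  rails a:",[np.median(a[hi&g]).round(4) for g in(a>0,a<0)])
    c,s,an=cv2.minAreaRect((P[k][:,:2]*1000).astype(np.float32)); print("  key",np.round(c,1),np.round(s,1),round(an,1),np.median(z[k]).round(4))
    w=[(np.ptp(b[k&(abs(a-x)<.003)])*1000).round(1) for x in(-.04,-.03,.0,.03,.042,.05)]; print("  key width at a",w)
im=cv2.imread("pics/s2.png");print(im.shape)
_,_,K,T=load("s2");u=proj([.5835,.246,.08],K,T);print(u)
x,y=int(u[0]),int(u[1]);x0=max(0,x-90);y0=max(0,y-110)
cv2.imwrite("pics/crop.png",cv2.resize(im[y0:y0+220,x0:x0+180],None,fx=2.7,fy=2.7,interpolation=cv2.INTER_CUBIC))
E
python3 m.py
```

```text
s1 stand [581.1 243.6] [150.6  56.1] 56.4 z 0.04
s1 px [340.  72.] 570 top z 0.0948 rect [609.2 286.1] [ 8.1 23.1] 56.7 ab [0.0476 0.0008]
s1 px [340. 121.] 410 top z 0.0948 rect [590.7 258.1] [ 7.7 23.1] 56.5 ab [0.0141 0.0007]
s1 px [338. 166.] 337 top z 0.0799 rect [572.2 229.6] [ 8.4 20.5] 56.8 ab [-0.0199  0.0004]
s1 px [338. 208.] 332 top z 0.0799 rect [553.1 201.7] [ 7.9 21. ] 56.2 ab [-0.0537  0.0008]
s1 px [395. 430.] 36549 top z 0.3389 rect [546.5 212. ] [12.2 72.6] 55.7 ab [-0.0488  0.012 ]
s2 stand [581.3 243.9] [150.2  56.1] 56.4 z 0.04
s2 px [338. 218.] 504 top z 0.0945 rect [609.4 286.4] [ 8.4 23.2] 56.2 ab [0.048  0.0008]
s2 px [337. 259.] 532 top z 0.0945 rect [590.8 258.5] [ 8.  23.2] 57.2 ab [0.0145 0.0009]
s2 px [336. 293.] 335 top z 0.0794 rect [571.9 229.8] [ 8.6 20. ] 56.0 ab [-0.0199  0.0007]
s2 px [386. 430.] 35400 top z 0.3382 rect [606.7 301.8] [12.2 72.4] 57.9 ab [0.0593 0.0116]
s2 px [336. 328.] 335 top z 0.0796 rect [553.2 202. ] [ 8.7 21.3] 55.8 ab [-0.0534  0.0009]
s2 px [624. 437.] 889 top z 0.3286 rect [653.6 263.5] [8.3 2.5] 56.9 ab [ 0.0534 -0.0487]
r1 rack [ 593.8 -220.4] [ 82.7 150. ] 31.5 ztop [0.316  0.3352]
  floor z 0.0299 floor b by sign [(np.float64(0.0484), 377), (np.float64(-0.0499), 424)]
  rails a: [np.float64(0.0071), np.float64(-0.0247)]
  key [ 596.  -218.9] [ 89.1 149.3] 32.1 0.32Traceback (most recent call last):
  File "m.py", line 32, in <module>
    w=[(np.ptp(b[k&(abs(a-x)<.003)])*1000).round(1) for x in(-.04,-.03,.0,.03,.042,.05)]; print("  key width at a",w)
        ~~~~~~^^^^^^^^^^^^^^^^^^^^^^
    return _methods._ptp(a, axis=axis, out=out, **kwargs)
           ~~~~~~~~~~~~~^^^^^^^^^^^^^^^^^^^^^^^^^^^^^^^^^
    umr_maximum(a, axis, None, out, keepdims),
    ~~~~~~~~~~~^^^^^^^^^^^^^^^^^^^^^^^^^^^^^^
ValueError: zero-size array to reduction operation maximum which has no identity
```

```bash
sed -i 's/m=(abs(a)<.06)&(abs(b)<.1)/m=(abs(a)<.06)\&(abs(b)<.1)\&(z<.1)/' m.py; sed -i 's/np.ptp(b\[k&(abs(a-x)<.003)\])\*1000/np.ptp(np.append(b[k\&(abs(a-x)<.003)],0))*1000/' m.py; python3 m.py | sed -n '/r1 rack/,$p'
```

```text
r1 rack [ 600.2 -216.5] [ 67.8 150. ] 31.4 ztop [0.0392 0.0407]
  floor z 0.0299 floor b by sign [(np.float64(0.0484), 377), (np.float64(-0.0499), 424)]
  rails a: [np.float64(0.0071), np.float64(-0.0286)]
  key [ 596.1 -218.4] [88.  23.8] 30.6 0.038
  key width at a [np.float64(17.3), np.float64(9.1), np.float64(9.8), np.float64(23.4), np.float64(22.3), np.float64(0.0)]
r2 rack [ 599.9 -217. ] [ 67.6 149. ] 31.2 ztop [0.0372 0.0405]
  floor z 0.0298 floor b by sign [(np.float64(0.049), 509), (np.float64(-0.0507), 502)]
  rails a: [np.float64(0.0078), np.float64(-0.0284)]
  key [ 596.4 -218.5] [88.2 23.4] 30.7 0.038
  key width at a [np.float64(17.5), np.float64(9.6), np.float64(9.4), np.float64(22.9), np.float64(22.8), np.float64(0.0)]
(480, 640, 3)
[337.86113875 273.96870751]
```

View pics/crop.png

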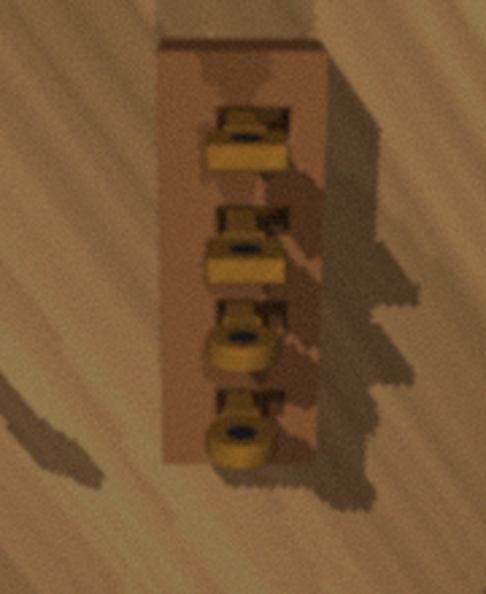

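The crop confirms it: the top two bows, at (247,150) and (245,262), are square, so they are the long keys. The lower two, at (240,350) and (240,440), are round. Next I'll refine the rack frame.

```bash
cat > rf.py <<'E'
from h import *
for n in("r1","r2","top0"):
    f=np.load(n+".npz");im,d,K,T=[f[k] for k in("im","d","K","T")];P=cloud(d,K,T);z=P[...,2]
    hsv=cv2.cvtColor(im,cv2.COLOR_RGB2HSV)
    c=np.array([.5905,-.2222]);ang=31.2
    for it in range(4):
        e=np.radians(ang);ex=np.array([np.cos(e),np.sin(e)]);ey=np.array([-ex[1],ex[0]])
        D=P[...,:2]-c;a=D@ex;b=D@ey
        g=(z>.0375)&(z<.046)&(hsv[...,1]<110)&(abs(b)<.09)
        fits=[]
        r1=g&(abs(a-.018)<.008);r2=g&(abs(a+.018)<.008)
        p1=np.polyfit(b[r1],a[r1],1);p2=np.polyfit(b[r2],a[r2],1)
        ang-=np.degrees((p1[0]+p2[0])/2)*-1*-1 if 0 else np.degrees((p1[0]+p2[0])/2)
        ca=(p1[1]+p2[1])/2; bb=b[r1|r2]; cb=(np.percentile(bb,.5)+np.percentile(bb,99.5))/2
        c=c+ca*ex+cb*ey
    print(n,c.round(4),round(ang,2),"sep",round(p1[1]-p2[1],4),"len",np.ptp(bb).round(4),np.median(z[r1|r2]).round(4))
    fl=(z>.025)&(z<.034)&(hsv[...,1]<110)&(abs(abs(a)-.018)<.004)
    print("  notch b",[[np.percentile(b[fl&s],q).round(4) for q in(3,97)] for s in(b>.03,b<-.03)])
E
python3 rf.py
```

```text
r1 [ 0.5902 -0.2228] 31.34 sep 0.0358 len 0.1501 0.0399
  notch b [[np.float64(0.0356), np.float64(0.0696)], [np.float64(-0.0693), np.float64(-0.0344)]]
r2 [ 0.5904 -0.2226] 31.36 sep 0.0359 len 0.1501 0.0398
  notch b [[np.float64(0.0325), np.float64(0.0724)], [np.float64(-0.0723), np.float64(-0.0329)]]
top0 [ 0.5922 -0.2197] 31.36 sep 0.036 len 0.1496 0.0402
  notch b [[np.float64(0.0395), np.float64(0.4757)], [np.float64(-0.0571), np.float64(-0.0435)]]
```

```bash
cat >> h.py <<'E'
GD=.0187-.001
def tcp(g,q): # TCP position putting the grasp point at g
    return np.array(g)+R.from_quat(q).as_matrix()[:,2]*GD
def grasp(x,y):
    q=rot(56.4); ctrl.set_gripper(.055)
    ctrl.move_to(tcp([x,y,.18],q),q); ctrl.servo_line(tcp([x,y,.0823],q),v=.1)
    ctrl.set_gripper(.012); print("open",ctrl.read_opening(),"F",ctrl.read_grasp_force(),"ext",np.round(ctrl.read_contact_force(),1))
    ctrl.servo_line(tcp([x,y,.22],q),v=.12); print("open",ctrl.read_opening(),np.round(ctrl.read_position(),4),ctrl.read_time())
E
python3 - <<'E'
from h import *
grasp(.6103,.2872)
for n in("wrist","top"):
    im,d,K,T=shot(n); np.savez(n+"g.npz",im=im,d=d,K=K,T=T); cv2.imwrite(f"pics/{n}g.png",im[:,:,::-1])
q=rot(31.36); c=np.array([.591,-.2215]);e=np.radians(31.36);ex=np.array([np.cos(e),np.sin(e)]);ey=np.array([-ex[1],ex[0]])
for a,z,ph in((-.04,.12,0),(0,.072,20),(0,.072,25),(-.01,.07,10),(-.035,.03,-10),(-.035,.028,-17)):
    g=np.append(c+a*ex+.125*ey,z); Q=rot(31.36,ph); j=ctrl.ik(tcp(g,Q),Q); print(a,z,ph,g.round(3),None if j is None else np.round(j,2))
E
```

```text
open 0.012282569633227786 F 0.0 ext [ 0.1  0.4 -0.4]
open 0.01187671408383846 [0.6099 0.2871 0.2015] 10.15
-0.04 0.12 0 [ 0.492 -0.136  0.12 ] [-0.68  0.45  1.05  2.1  -0.51  0.87 -0.36]
0 0.072 20 [ 0.526 -0.115  0.072] [-0.27  0.36  0.63  2.25 -0.97  0.58  0.11]
0 0.072 25 [ 0.526 -0.115  0.072] [ 0.14  0.31  0.19  2.27 -0.98  0.47  0.17]
-0.01 0.07 10 [ 0.517 -0.12   0.07 ] [-0.46  0.43  0.8   2.18 -0.74  0.67 -0.16]
-0.035 0.03 -10 [ 0.496 -0.133  0.03 ] [-0.59  0.67  0.89  2.05 -0.53  0.84 -0.42]
-0.035 0.028 -17 [ 0.496 -0.133  0.028] [-0.63  0.76  0.91  1.98 -0.47  0.94 -0.49]
```

View pics/wristg.png

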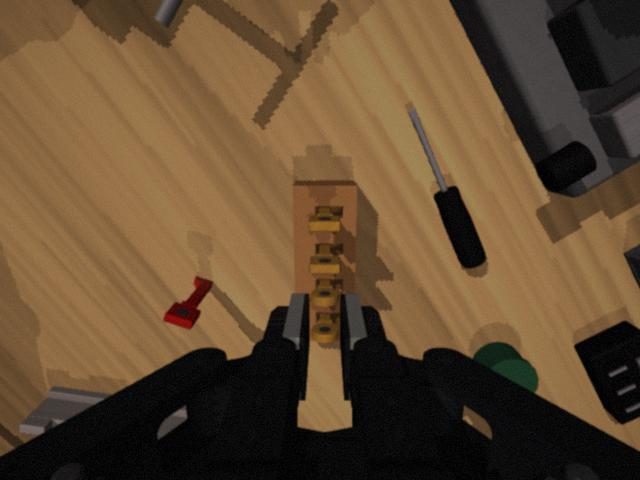

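The grasp missed: all four keys still stand in the stand, with bows at (323,220), (323,262), (323,293) and (323,330), and the fingers are empty. I'll check where the pads really are relative to the TCP.

```bash
python3 - <<'E'
from h import *
f=np.load("wristg.npz");im,d,K,T=[f[k] for k in("im","d","K","T")];P=cloud(d,K,T)
p=ctrl.read_position();M=R.from_quat(ctrl.read_tcp_rot()).as_matrix()
print(p.round(4),M.round(3).tolist(),proj(p,K,T).round(),proj(p+M[:,2]*-.0187,K,T).round())
L=(P-p)@M
for u,v in((298,300),(300,320),(300,350),(348,300),(346,320),(346,350),(323,218),(323,262)): print(u,v,P[v,u].round(4),L[v,u].round(4))
print(np.round(ctrl.read_qpos(),3),ctrl.read_opening(),ctrl.read_grasp_force())
print(ctrl.calibration("wrist")["hand_eye"])
E
```

```text
[0.61   0.2871 0.2016] [[0.553, 0.833, -0.001], [0.833, -0.553, -0.001], [-0.001, -0.0, -1.0]] [325. 275.] [325. 290.]
298 300 [0.607  0.3001 0.2521] [ 0.0092 -0.0097 -0.0505]
300 320 [0.608  0.2988 0.2666] [ 0.0085 -0.0081 -0.065 ]
300 350 [0.6058 0.2945 0.277 ] [ 0.0038 -0.0076 -0.0755]
348 300 [0.6218 0.2897 0.2509] [ 0.0087  0.0083 -0.0493]
346 320 [0.6204 0.2904 0.2664] [ 0.0084  0.0068 -0.0648]
346 350 [0.6175 0.2871 0.2775] [ 0.0041  0.0063 -0.0759]
323 218 [0.6109 0.2907 0.0835] [ 0.0036 -0.0012  0.1181]
323 262 [0.5917 0.2619 0.0871] [-0.031  -0.0012  0.1145]
[-1.149  0.565  0.91   1.632 -0.474  1.183 -0.716] 0.012230452527434774 0.0
[[-2.45742069e-04 -9.62002607e-01 -2.73040149e-01  6.68141968e-02]
 [ 9.99999856e-01 -3.66681066e-04  3.91906130e-04 -2.21122054e-04]
 [-4.77133372e-04 -2.73040014e-01  9.62002559e-01 -1.81638344e-01]
 [ 0.00000000e+00  0.00000000e+00  0.00000000e+00  1.00000000e+00]]
```

```bash
python3 - <<'E'
from h import *
im,d,K,T=shot("scene");P=cloud(d,K,T);np.savez("sc.npz",im=im,d=d,K=K,T=T)
p=ctrl.read_position();u=proj(p,K,T);print(u,proj(p+[0,0,.0187],K,T))
x,y=u.round().astype(int)
c=im[max(0,y-130):y+110,x-120:x+120,::-1].copy();cv2.circle(c,(120,min(y,130)),2,(255,0,255),-1)
cv2.imwrite("pics/scg.png",cv2.resize(c,None,fx=2.4,fy=2.4))
M=R.from_quat(ctrl.read_tcp_rot()).as_matrix();L=(P-p)@M
m=(abs(L[...,0])<.03)&(abs(L[...,1])<.05)&(L[...,2]<.06)&(L[...,2]>-.1)
print("max tool z of fingers",np.percentile(L[...,2][m],[50,95,99,100]).round(4),m.sum())
for s in(1,-1):
    t=m&(s*L[...,1]>0);print(s,L[t][np.argsort(L[t][:,2])[-5:]].round(4).tolist())
E
```

```text
[517.06471269 254.12155995] [521.93058611 246.00253795]
max tool z of fingers [-0.0582 -0.0412 -0.0372 -0.0361] 330
1 [[0.0059, 0.0122, -0.0372], [0.0078, 0.0105, -0.0372], [0.0016, 0.0115, -0.0369], [-0.0079, 0.0111, -0.0365], [-0.0037, 0.0112, -0.0361]]
-1 [[0.0106, -0.0086, -0.0992], [0.0103, -0.0081, -0.0977], [0.01, -0.0075, -0.0962], [0.0107, -0.0064, -0.0433], [0.0103, -0.0066, -0.0407]]
```

View pics/scg.png

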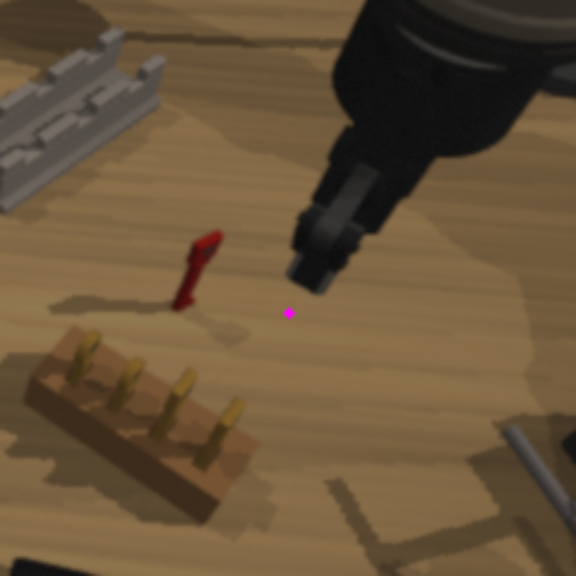

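The scene view shows the fingertips well short of the reported TCP (magenta dot). By depth, both the scene and wrist cameras put the tips about 36 mm behind it. I'll confirm this with one light touch on bare bench before trusting it.

```bash
python3 - <<'E'
from h import *
q=rot(56.4); ctrl.set_gripper(.024)
ctrl.move_to([.59,.11,.05],q)
hit=ctrl.servo_line([.59,.11,-.045],v=.05,until_force=4)
print(hit,np.round(ctrl.read_position(),4),np.round(ctrl.read_contact_force(),1),ctrl.read_opening(),ctrl.read_time())
ctrl.servo_line([.59,.11,.05],v=.2)
E
```

```text
True [ 0.59   0.11  -0.039] [-2.9  0.5 11.8] 0.02409258227292837 13.1083
```

Confirmed: at 24 mm opening the fingertips touch the bench at TCP z ≈ −38 mm, so the real grasp point is about 56 mm behind the reported TCP. I'll correct for that and grasp again.

```bash
sed -i 's/^GD=.*/GD=.0375+.0187/' h.py
python3 - <<'E'
from h import *
grasp(.6103,.2872)
for n in("wrist","scene"):
    im,d,K,T=shot(n); np.savez(n+"g.npz",im=im,d=d,K=K,T=T); cv2.imwrite(f"pics/{n}g.png",im[:,:,::-1])
    if n=="scene": u,v=proj(ctrl.read_position(),K,T).astype(int); S=im[v-150:v+90,u-120:u+120,::-1]
    else: W=im[180:420,200:440,::-1]
cv2.imwrite("pics/pair2.png",cv2.resize(np.hstack([W,S]),None,fx=1.6,fy=1.6))
c=np.array([.591,-.2215]);e=np.radians(31.36);ex=np.array([np.cos(e),np.sin(e)]);ey=np.array([-ex[1],ex[0]])
for a,z,ph in((-.04,.12,0),(0,.072,20),(0,.072,25),(-.01,.07,10),(-.035,.03,-10),(-.035,.028,-17)):
    g=np.append(c+a*ex+.125*ey,z); Q=rot(31.36,ph); j=ctrl.ik(tcp(g,Q),Q); print(a,z,ph,g.round(3),None if j is None else np.round(j,2))
E
```

```text
open 0.02278198677103779 F 58.69080662727356 ext [-1.1 -0.3  7.1]
open 0.022875798427327333 [0.6099 0.2871 0.163 ] 17.7167
-0.04 0.12 0 [ 0.492 -0.136  0.12 ] [-0.61  0.49  0.96  2.12 -0.57  0.8  -0.31]
0 0.072 20 [ 0.526 -0.115  0.072] [-0.04  0.4   0.33  2.24 -0.98  0.46  0.11]
0 0.072 25 [ 0.526 -0.115  0.072] [ 0.43  0.39 -0.17  2.25 -0.9   0.32  0.09]
-0.01 0.07 10 [ 0.517 -0.12   0.07 ] [-0.36  0.48  0.66  2.18 -0.8   0.59 -0.12]
-0.035 0.03 -10 [ 0.496 -0.133  0.03 ] [-0.55  0.72  0.83  2.07 -0.58  0.77 -0.38]
-0.035 0.028 -17 [ 0.496 -0.133  0.028] [-0.6   0.81  0.88  2.01 -0.53  0.87 -0.45]
```

View pics/pair2.png

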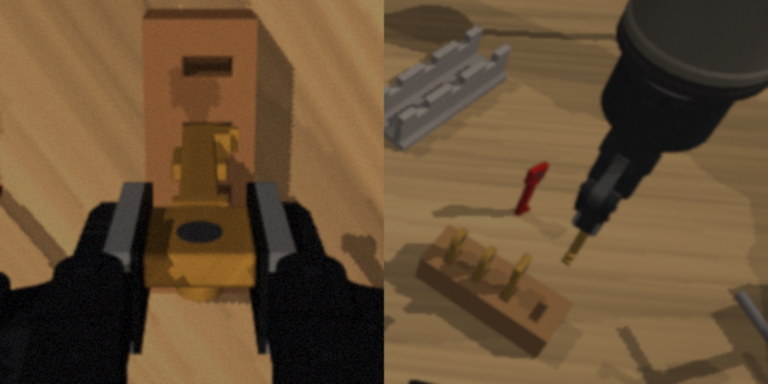

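Left, wrist view: the key is pinched by its square bow, bow centre at about (200,245), with the shaft hanging down. Right, scene view: the slot is empty and the key is in the fingers. Next is the bench pivot, on clear bench beside the rack.

```bash
cat >> h.py <<'E'
C=np.array([.591,-.2215]);YAW=31.36
ex=np.array([np.cos(np.radians(YAW)),np.sin(np.radians(YAW))]);ey=np.array([-ex[1],ex[0]])
def pose(a,b,z,ph):
    q=rot(YAW,ph); return tcp(np.append(C+a*ex+b*ey,z),q),q
def pivot(at=.085,b=.125,th0=20,th1=73,ph1=-18,N=9):
    def g(th): t=np.radians(th); return at-.076*np.sin(t)+.004*np.cos(t), .076*np.cos(t)+.004*np.sin(t)
    a,z=g(th0)
    for k in np.linspace(0,1,N):   # reachability first
        aa,zz=g(th0+k*(th1-th0)); assert ctrl.ik(*pose(aa,b,zz,th0+k*(ph1-th0))) is not None,k
    ctrl.move_to(*pose(a,b,z+.03,th0))
    hit=ctrl.servo_line(pose(a,b,z-.012,th0)[0],v=.04,until_force=3)
    p=ctrl.read_position(); dz=p[2]-pose(a,b,z,th0)[0][2]; print("touch",hit,"dz",round(dz,4),ctrl.read_time())
    dz=np.clip(dz,-.006,.004)
    for k in np.linspace(0,1,N)[1:]:
        th=th0+k*(th1-th0); aa,zz=g(th); P,q=pose(aa,b,zz-.0008+dz*(1-k)*1,th0+k*(ph1-th0))
        ctrl.servo_line(P,q,v=.04); print(round(th),np.round(ctrl.read_contact_force(),1),np.round(ctrl.read_position()-P,4),round(ctrl.read_opening(),4))
    ctrl.hold(.15); print("t",ctrl.read_time())
E
python3 - <<'E'
from h import *
f=np.load("wristg.npz");im,d,K,T=[f[k] for k in("im","d","K","T")];P=cloud(d,K,T)
p=ctrl.read_position();M=R.from_quat(ctrl.read_tcp_rot()).as_matrix();L=(P-p)@M
hsv=cv2.cvtColor(im,cv2.COLOR_RGB2HSV);m=(hsv[...,1]>120)&(abs(L[...,1])<.02)&(P[...,2]>.11)&(abs(L[...,0])<.04)
for z0,z1 in((-.09,-.064),(-.064,-.05),(-.045,-.03),(-.03,-.01),(-.01,.01),(.01,.03)):
    q=L[m&(L[...,2]>z0)&(L[...,2]<z1)]; print(z0,len(q),q.min(0).round(4) if len(q) else 0,q.max(0).round(4) if len(q) else 0)
pivot()
ctrl.servo_line(*pose(.02,.125,.11,0),v=.15)
for n in("wrist","scene"):
    im,d,K,T=shot(n); np.savez(n+"p.npz",im=im,d=d,K=K,T=T)
    if n=="scene": u,v=proj(ctrl.read_position(),K,T).astype(int); S=im[max(0,v-150):,u-120:u+120,::-1][:240]
    else: W=im[180:420,200:440,::-1]
cv2.imwrite("pics/pair3.png",cv2.resize(np.hstack([W,S]),None,fx=1.6,fy=1.6))
E
```

```text
-0.09 2688 [-0.014  -0.0199 -0.09  ] [ 0.0119  0.02   -0.064 ]
-0.064 1117 [-0.0139 -0.0127 -0.064 ] [ 0.009  0.02  -0.05 ]
-0.045 519 [ 0.0014 -0.0128 -0.045 ] [ 0.0086  0.012  -0.03  ]
-0.03 380 [ 0.0015 -0.0053 -0.03  ] [ 0.0032  0.0046 -0.0101]
-0.01 355 [-0.0051 -0.0055 -0.01  ] [0.0031 0.0094 0.01  ]
0.01 314 [-0.0056 -0.0052  0.01  ] [0.0031 0.0123 0.0209]
touch True dz -0.0004 20.0083
27 [-1.7  0.8 15.5] [0.0014 0.0003 0.0007] 0.0227
33 [-1.1  0.8 11.7] [ 0.0012 -0.0001  0.0003] 0.0226
40 [-0.8 -0.  10.8] [ 0.0009 -0.0003  0.0001] 0.0226
46 [-1.8 -1.1 11.8] [ 0.0007 -0.0005 -0.0001] 0.0226
53 [-2.6 -0.3 10. ] [ 0.0001 -0.0002 -0.0004] 0.0229
60 [-1.6 -0.3  6.9] [ 0.0001 -0.0002 -0.0006] 0.0225
66 [0.1 0.2 5. ] [ 0.0002 -0.0002 -0.0007] 0.0231
73 [-0.5  3.1  5.2] [ 0.      0.0003 -0.001 ] 0.0225
t 23.8167
```

View pics/pair3.png

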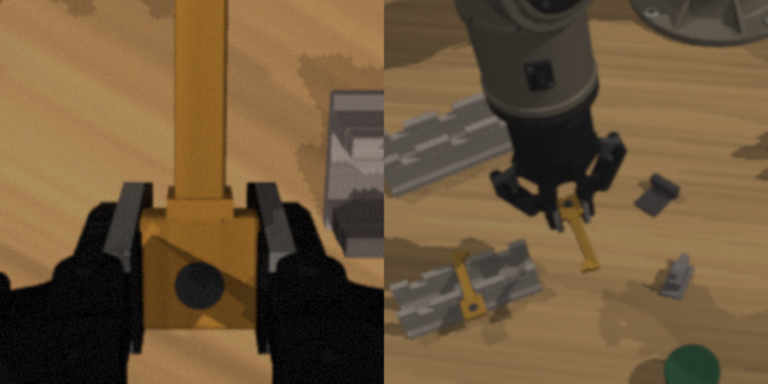

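Left: the key is level in the fingers, with its shaft pointing along tool x. Right: the scene view shows it horizontal beside the rack. Next I'll measure its tilt and bow position in the tool frame and lay it in notch_l.

```bash
sed -i 's/^C=np.*/C=np.array([.5914,-.2221]);YAW=31.36/' h.py; cat >> h.py <<'E'
def keyfit(im,d,K,T):
    p=T@np.linalg.inv(np.array(ctrl.calibration("wrist")["hand_eye"]));P=cloud(d,K,T);L=(P-p[:3,3])@p[:3,:3]
    hsv=cv2.cvtColor(im,cv2.COLOR_RGB2HSV);m=(hsv[...,1]>140)&(abs(L[...,1])<.0145)&(P[...,2]>.07)&(L[...,0]>-.03)&(L[...,0]<.09)
    n,lab,st,_=cv2.connectedComponentsWithStats(m.astype(np.uint8)); m=lab==1+np.argmax(st[1:,4])
    q=L[m]; top=q[q[:,0]>.015]; s=top[abs(top[:,1])<.004]
    pf=np.polyfit(s[:,0],s[:,2],1); py=np.polyfit(s[:,0],s[:,1],1)
    print("tilt deg (tip up +)",-np.degrees(np.arctan(pf[0])).round(2),"yaw",np.degrees(np.arctan(py[0])).round(2),"x range",np.percentile(q[:,0],[.3,99.7]).round(4),"y0",py[1].round(4),"surface z at x=0",pf[1].round(4))
    for x in np.arange(-.014,.026,.003):
        w=q[abs(q[:,0]-x)<.0015]; print(round(x,3),len(w),np.ptp(w[:,1]).round(4) if len(w) else 0,end="; ")
    print()
E
python3 - <<'E'
from h import *
f=np.load("wristp.npz");keyfit(*[f[k] for k in("im","d","K","T")])
for b in(.048,-.048):
  for z in(.07,.034): print(np.round(ctrl.ik(*pose(-.038,b,z,0)),2))
E
```

```text
tilt deg (tip up +) -7.45 yaw 0.2 x range [-0.0115  0.0746] y0 -0.0001 surface z at x=0 -0.0699
-0.014 0 0; -0.011 410 0.0242; -0.008 642 0.0245; -0.005 480 0.0247; -0.002 421 0.0254; 0.001 497 0.0252; 0.004 677 0.0249; 0.007 741 0.0253; 0.01 899 0.025; 0.013 405 0.0215; 0.016 435 0.017; 0.019 292 0.0098; 0.022 313 0.0097; 0.025 299 0.0097; 
[-0.3   0.6   0.72  2.01 -0.58  0.74 -0.25]
[-0.26  0.65  0.66  2.02 -0.63  0.68 -0.21]
[-0.14  0.7   0.7   1.83 -0.59  0.84 -0.17]
[-0.12  0.74  0.66  1.84 -0.63  0.78 -0.14]
```

The key now sits about 10 mm further up the fingers (bow centre 66 mm behind the TCP) with its tip 7.5° low. I'll allow for both while laying: tilt the hand 4° and let the far rail finish the levelling.

```bash
cat >> h.py <<'E'
def lay(b,gd,x0=0,ph=4,a=-.039):
    def P(z):
        q=rot(YAW,ph);M=R.from_quat(q).as_matrix(); return np.append(C+a*ex+b*ey,z)+M[:,2]*gd-M[:,0]*x0,q
    ctrl.move_to(*P(.085)); ctrl.servo_line(P(.05)[0],v=.12)
    hit=ctrl.servo_line(P(.0343)[0],v=.03,until_force=8)
    print("lay",hit,"z err",(ctrl.read_position()-P(.0343)[0]).round(4),np.round(ctrl.read_contact_force(),1),ctrl.read_time())
    ctrl.set_gripper(.032); print("open",ctrl.read_opening())
    ctrl.servo_line(P(.13)[0],v=.12); print(ctrl.read_time())
E
python3 - <<'E'
from h import *
lay(.048,.0659,.0005)
for n in("wrist",):
    im,d,K,T=shot(n); np.savez("l1.npz",im=im,d=d,K=K,T=T); cv2.imwrite("pics/l1.png",cv2.resize(im[:,:,::-1],(560,420)))
E
```

```text
lay True z err [ 0.0001 -0.     -0.0002] [-2.1  0.8  9.8] 26.1667
open 0.03199871911137398
27.375
```

View pics/l1.png

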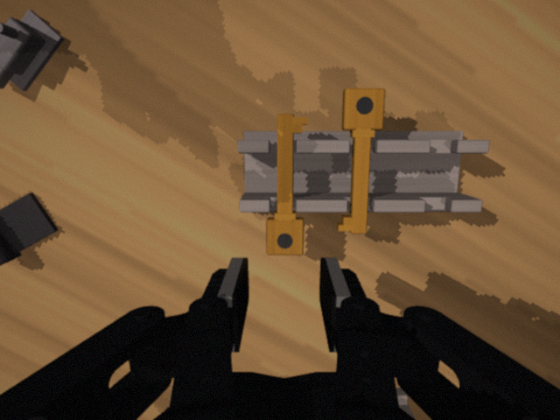

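The laid key spans both rails in the left notches. Its bow is at (285,238) on the −x side and its bit at (292,122) is beyond the other rail, head to tail with the middle key. Next is a numeric check, then the second key.

```bash
cat >> h.py <<'E'
def check(f):
    P=cloud(f["d"],f["K"],f["T"]);hsv=cv2.cvtColor(f["im"],cv2.COLOR_RGB2HSV);Cw=np.array([.5904,-.2227])
    D=P[...,:2]-Cw;a=D@ex;b=D@ey;z=P[...,2]
    for s in(1,-1,0):
        m=(abs(b-s*.048)<.018)&(abs(a)<.07)&(z>.025)&(z<.1)&(hsv[...,1]>130)
        if m.sum()<200: continue
        sh=m&(abs(a)<.02)
        if sh.sum()<50: continue
        print("notch",s,"a range",np.percentile(a[m],[.5,99.5]).round(4),"shaft b",np.median(b[sh]).round(4),"surf z",np.median(z[sh]).round(4),"slope b,z deg",np.degrees(np.polyfit(a[sh],b[sh],1)[0]).round(1),np.degrees(np.polyfit(a[m],z[m],1)[0]).round(1))
E
python3 - <<'E'
from h import *
check(np.load("l1.npz"))
grasp(.5919,.2594)
pivot()
ctrl.servo_line(*pose(.02,.125,.11,0),v=.15)
s=shot("wrist"); keyfit(*s); print(ctrl.read_time())
E
```

```text
notch 1 a range [-0.0504  0.0362] shaft b 0.0472 surf z 0.0379 slope b,z deg -0.3 0.0
notch 0 a range [-0.0359  0.0508] shaft b 0.001 surf z 0.0379 slope b,z deg 0.1 0.3
open 0.022602467758672022 F 58.54873538017273 ext [-1.   0.7  6.4]
open 0.02247300089818594 [0.5915 0.2593 0.163 ] 32.3
touch True dz -0.0001 34.3917
27 [-0.7  1.6 15.2] [0.0015 0.0004 0.0007] 0.0229
33 [-2.4  1.  11.6] [0.0011 0.0002 0.0004] 0.0228
40 [-1.6  0.1 11.7] [ 0.0009 -0.0002  0.0002] 0.0228
46 [-1.1 -2.  10.9] [ 0.0006 -0.0003 -0.    ] 0.0228
53 [-2.4  0.5  8.2] [ 0.0001 -0.0001 -0.0004] 0.0228
60 [-1.4 -0.6  8.6] [ 0.     -0.0002 -0.0004] 0.0225
66 [-2.5  1.5  6.8] [-0.      0.0001 -0.0007] 0.0228
73 [-1.4  1.9  5. ] [ 0.0001  0.0003 -0.0008] 0.0226
t 38.2083
tilt deg (tip up +) -7.01 yaw 0.16 x range [-0.0121  0.0743] y0 -0.0001 surface z at x=0 -0.0689
-0.014 10 0.0161; -0.011 504 0.0233; -0.008 616 0.0247; -0.005 442 0.0249; -0.002 423 0.0247; 0.001 517 0.0247; 0.004 686 0.025; 0.007 725 0.0252; 0.01 881 0.0251; 0.013 391 0.0227; 0.016 414 0.018; 0.019 301 0.0098; 0.022 302 0.0098; 0.025 298 0.0098; 
38.975
```

The first key is flat and centred (mid +2 mm along, 0.8 mm across). The second pivot went the same way, so I'll lay this one in notch_r.

```bash
python3 - <<'E'
from h import *
lay(-.048,.065,0)
im,d,K,T=shot("wrist"); np.savez("l2.npz",im=im,d=d,K=K,T=T); cv2.imwrite("pics/l2.png",cv2.resize(im[:,:,::-1],(560,420)))
check(np.load("l2.npz"))
E
```

```text
lay True z err [ 0.     -0.0001 -0.0002] [-1.4  0.1  8.6] 40.7583
open 0.03193884480391911
41.9667
notch 1 a range [-0.0504  0.0362] shaft b 0.0458 surf z 0.0378 slope b,z deg 0.1 -0.1
notch -1 a range [-0.0504  0.0361] shaft b -0.0493 surf z 0.0379 slope b,z deg -0.1 0.0
notch 0 a range [-0.0357  0.0509] shaft b -0.0004 surf z 0.0378 slope b,z deg 0.0 0.1
```

View pics/l2.png

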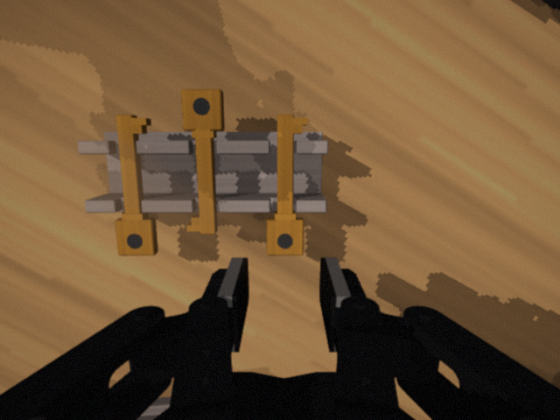

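Both keys lie flat in the outer notches, bows at (135,240) and (285,240), opposite the middle key's bow at (202,107). The gripper is clear, so I'm handing in.

```bash
python3 -c "
from workcell import ctrl
print(ctrl.hand_in())"
```

```text
the job is handed in; nothing more can be done
None
```

I pivoted both long square-bowed keys on the bench and laid them flat in the rack's outer notches, bows opposite the middle key's, then handed in at about 42 s; `hand_in()` returned no verdict.

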